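Gauge a wax bar and rack it by size

ROBOT

A 6-joint arm with a two-finger parallel gripper is mounted at the origin on a cart in front of the work surface, level with it; the furniture and walls round the work are solid. World frame = base frame: x ahead of the robot, y to its left, z up, the work surface at z = 0. Lengths are in m, angles in degrees, forces in N, time in s.
With the tool pointing down it reaches from about 0.375 to 0.9 m from the base axis. Payload 3.1 kg.
Tool frame: the origin (TCP) lies at the very end of the fingers, on their centre line; the grasp point (between the pads) lies 19 mm behind it; z points along the fingers, y is the direction in which the jaws open and shut (so a half turn about z gives the same grasp; the last joint's range is limited). The gripper opens to 87 mm and grips with 3 to 60 N. Pads are 19 mm wide; open, the fingers measure 117 mm over their backs; the gripper's body (75 mm by 190 mm) begins 51 mm behind the grasp point.
Start: joints at [-78.18, 30.224, 82.088, -0, 67.689, -10.227], TCP at [0.235, -0.579, 0.186] pointing down, gripper open.
Joint ranges: [-176.69, 176.69], [-43.24, 126.21], [12.49, 139.97], [-82, 262], [0, 151.66], [-163.58, 163.58]. Speed limits (degrees/s): [159.86, 159.86, 180, 180, 180, 180].

INTERFACE

Orientations are given as a 3x3 rotation matrix whose columns are the frame's x, y, z axes.
In Python, from rig import readout, capture, camera_model, bot, spot_in, regions_of gives the robot as it stands.
- The arm moves only by the tool send_rows, never from a script. Its argument "moves" is a list that holds one entry, the list of rows, each a list of 7 numbers: the turn, a rotation vector about the tool's x, y, z in degrees, then the shift along the tool's x, y, z in cm, then the opening, from -1 (shut) to 1 (fully open). A call has exactly 5 rows; each row shifts and turns the commanded pose from where the row before left it, along the tool's axes as they then stand; what a row does not reach is not made up. A row lasts 1/10 s, in which the tool goes at most 50 mm and 8.59 degrees, less where a joint would pass 70% of its speed; a pose out of reach is approached as far as the arm can. A call with a gripper value outside its range is refused whole. The fingers move at their own pace and stop on an object; the grip force is fixed at half the most. Time passes only in rows, so rows that do not move let the fingers close, or fill a call up. It gives the time, the measured TCP pose, the force and the opening at its end, in the units of the state.
- readout.read_state(): the state, without advancing time (a new reading comes with each control period).
- capture(name): name is "side" or "top" or "wrist"; returns the picture (400x640x3 uint8, blue, green, red); there is no depth.
- camera_model(name): a dict with "camera_matrix" (3x3 intrinsics, pixels), "pose" (4x4, takes a point from camera to world coordinates). Camera axes: x right, y up, looking along -z (the intrinsics and any distortion apply to the point x, -y, -z); pixel columns grow to the right and rows downward; lengths in m; the calibration is good to about 2 mm. A picture is of the moment at which its call begins: read the wrist's pose just before it. camera_model takes no time and is no camera call; for the wrist camera it gives the pose at the moment of the call.
- bot.hand_in(): hands the job in, once; it reports no verdict.
Trained networks look in the newest picture that a camera, given by its name, has taken for a name from the list of things; names that differ only in an ending like _2 or _b are one class to them, and where a whole thing is asked for, a point or a joint stands for the part that bears it (a point fixed in the world has none). Each returns a list of dicts, best first, with "p" (0 to 1); they miss things now and then, are a little off and sometimes report something else, mostly with a low value. They report only what shows in the picture. A call takes as long as a camera call.
- spot_in(camera, thing): "location" ([x, y, z] in m, in world coordinates, good to about 4 mm: the middle of the surface that is visible of it).
- regions_of(camera, thing): "mask" (400x640 bool, what is visible of it).
The state is a dict: "time_s": time; "joint_positions": joint angles; "qvel": joint speeds; "tau": joint torques, N m; "position": TCP position; "tcp_rot": TCP orientation; "force": force on the tool from outside, world axes, zero at the start; "moment": the same for the moment, N m; "opening": opening from 0.0 (shut) to 1.0 (fully open).
Only numpy, scipy, OpenCV 4.12 (cv2) and the standard library are available. Lean on these libraries where they do the work, as an engineer would, in place of code of your own. Each camera call takes 0.05 s, during which the arm holds its last target. There are 200 camera calls.

TASK

Find the size of the wax bar lying on the bench in front of you: slide it, end first, down through the rings of the sloping gauge until a ring stops it. Then draw it out and lay it in the rack, in both notches of the pair that belongs to that ring: the widest pair if the second ring from the mouth stopped it, the middle pair for the third ring, the narrowest pair for the fourth. Leave the two bars on the next bench where they are.

Things in the scene. Friction and masses are not known exactly. Their poses are not given: they have to be found in the camera images.
- bar_a: one of three green wax bars, plain rounds 120 mm long, 38, 30 or 22 mm thick (0.03 to 0.17 kg, 1.2 mm bevels; not told which is which). Origin mid-bar, x axis along it, ends alike; lying on the bench its origin is half its thickness high. The one with y above -0.4, on the robot's own bench, is to be measured; the other two lie on the next bench beyond the right side panels
- bar_b: one of three green wax bars, plain rounds 120 mm long, 38, 30 or 22 mm thick (0.03 to 0.17 kg, 1.2 mm bevels; not told which is which). Origin mid-bar, x axis along it, ends alike; lying on the bench its origin is half its thickness high. The one with y above -0.4, on the robot's own bench, is to be measured; the other two lie on the next bench beyond the right side panels
- bar_c: one of three green wax bars, plain rounds 120 mm long, 38, 30 or 22 mm thick (0.03 to 0.17 kg, 1.2 mm bevels; not told which is which). Origin mid-bar, x axis along it, ends alike; lying on the bench its origin is half its thickness high. The one with y above -0.4, on the robot's own bench, is to be measured; the other two lie on the next bench beyond the right side panels
- ring_gauge: step ring gauge, fixed: a grey base plate 124 x 78 x 10 mm that carries four coaxial steel rings, 60 mm across and 8 mm thick, in a row sloping down 30 degrees from the mouth. Origin at the centre of the plate's underside, x axis level, towards the mouth side, z up
- gauge_mouth (a point): centre of the outer face of the gauge's first ring, 75 mm above the bench. z axis = the rings' axis, out of the mouth and 30 degrees upward, y level; a bar goes in along -z. The four entry faces lie 0, 20, 40, 60 mm in; bores 42, 34, 26, 18 mm, square-edged, so a bar has 2 mm play all round in the last ring it passes. Only three 3 mm nuts, 25 mm off the axis, stand out of the face
- bar_rack: fixed wooden rack for bars: a plank 116 x 194 mm, 9 mm thick, with two upright notched boards across it, 40 mm high, each with three V notches of different widths, empty at the start. Origin at the centre of the plank's underside; bars lie along its x axis, the notches follow one another along its y axis; z up
- bay_wide (a point): seat in the widest V notches of the rack (90 degrees, 44 mm wide at the top): where the middle of a right-sized bar comes to lie, at the rack's +y end (58 mm from the middle pair), 45 mm above the bench, 5 mm above the boards' top edges. x axis along the bar, z up. The bar rests in two notched boards, 9 mm thick, 48 mm either way along x; the gap between them is open
- bay_mid (a point): seat in the middle V notches of the rack (90 degrees, 32 mm wide at the top): where the middle of a right-sized bar comes to lie, over the middle of the rack, 45 mm above the bench, 5 mm above the boards' top edges. x axis along the bar, z up. The bar rests in two notched boards, 9 mm thick, 48 mm either way along x; the gap between them is open
- bay_narrow (a point): seat in the narrowest V notches of the rack (90 degrees, 21 mm wide at the top): where the middle of a right-sized bar comes to lie, at the rack's -y end (58 mm from the middle pair), 45 mm above the bench, 5 mm above the boards' top edges. x axis along the bar, z up. The bar rests in two notched boards, 9 mm thick, 48 mm either way along x; the gap between them is open

How it is judged:
By the outcome, as a careful person would: the job done as asked, in the order asked, and still so for the second after the job is handed in, with the robot touching nothing.
It also fails if it takes over 51 s, if anything falls off the work surface, if the arm or the gripper's body presses on something with over 40 N, if the wrist force passes 120 N, or if a joint passes its speed limit or range.

## Working session

There is one attempt and no reset: what is moved stays moved. The work goes in short steps, Python scripts to look and compute and a tool call to move; the robot and the scene stay as the last step left them, time stands still between calls to the robot, and variables do not carry over. Pictures are saved under pics/ and viewed, about 8 in all and at most 12, crops included, and the job is handed in when it is done.

Besides the shell and the picture viewer there is one more tool, called as name(argument=value, ...) on one line, values as JSON. send_rows: Moves the arm, as the interface text tells. Its arguments: {"type":"object","properties":{"moves":{"type":"array","items":{"type":"array","items":{"type":"array","items":{"type":"number"}}}}},"required":["moves"]}

```bash
mkdir -p pics; ls; python3 - <<'E'
from rig import readout, capture, camera_model, bot, spot_in, regions_of
import cv2,numpy as np
s=readout.read_state();print(s)
ims=[]
for c in("top","side"):
    im=capture(c);ims.append(im);cv2.imwrite(f"pics/{c}0.png",im)
    m=camera_model(c);print(c,np.round(m["camera_matrix"],1).tolist(),np.round(m["pose"],3).tolist(),[k for k in m])
    for t in("bar_a","ring_gauge","gauge_mouth","bar_rack","bay_wide","bay_mid","bay_narrow"):
        try:print(t,[(round(d["p"],2),np.round(d["location"],3).tolist()) for d in spot_in(c,t)][:4])
        except Exception as e:print(t,e)
E
```

```text
pics
{'time_s': 0.0, 'joint_positions': array([-7.81796838e+01,  3.02785823e+01,  8.21568256e+01, -2.05089717e-03,
        6.76869887e+01, -1.02247577e+01]), 'qvel': array([-0.10246116, -0.07631644, -0.0601896 , -0.00868498,  0.03788729,
       -0.00021996]), 'tau': array([-4.20267752e-04, -4.40047002e+01, -1.76592278e+01,  6.33082073e-02,
        5.82564413e-02, -1.65262727e-04]), 'position': array([ 0.23445987, -0.57848867,  0.18517337]), 'tcp_rot': array([[ 9.26883837e-01,  3.75348015e-01, -4.70002785e-04],
       [ 3.75348149e-01, -9.26881558e-01,  2.08413910e-03],
       [ 3.46640562e-04, -2.10816952e-03, -9.99997718e-01]]), 'force': array([-0.12630612,  0.97306713,  0.03453721]), 'moment': array([0.00411145, 0.00406482, 0.03982507]), 'opening': 1.0013440074021525}
top [[441.6, 0.0, 322.0], [0.0, 441.6, 197.6], [0.0, 0.0, 1.0]] [[-0.001, 0.995, -0.1, 0.383], [-1.0, -0.001, 0.002, -0.205], [0.002, 0.1, 0.995, 1.543], [0.0, 0.0, 0.0, 1.0]] ['camera_matrix', 'pose']
bar_a [(0.61, [0.451, -0.589, 0.027]), (0.59, [0.48, 0.138, 0.033]), (0.53, [0.558, -0.579, 0.018])]
ring_gauge [(0.92, [0.406, -0.328, 0.041])]
gauge_mouth [(0.97, [0.413, -0.328, 0.07]), (0.55, [0.449, -0.59, 0.029])]
bar_rack [(0.75, [0.627, -0.18, 0.012])]
bay_wide [(0.94, [0.626, -0.178, 0.01])]
bay_mid [(0.86, [0.63, -0.181, 0.008])]
bay_narrow [(0.78, [0.629, -0.18, 0.008])]
side [[396.3, 0.0, 317.9], [0.0, 396.3, 198.4], [0.0, 0.0, 1.0]] [[-0.997, -0.024, 0.074, 0.599], [0.078, -0.43, 0.899, 0.986], [0.01, 0.902, 0.431, 0.636], [0.0, 0.0, 0.0, 1.0]] ['camera_matrix', 'pose']
bar_a [(0.6, [0.482, 0.155, 0.025]), (0.57, [0.476, -0.599, 0.027])]
ring_gauge []
gauge_mouth []
bar_rack [(0.74, [0.635, -0.136, 0.007]), (0.57, [0.474, -0.6, 0.028])]
bay_wide [(0.83, [0.631, -0.139, 0.011])]
bay_mid [(0.76, [0.633, -0.146, 0.006])]
bay_narrow []
```

```bash
python3 - <<'E'
import cv2
a=cv2.imread("pics/top0.png");b=cv2.imread("pics/side0.png")
cv2.imwrite("pics/t_crop.png",cv2.resize(a[80:330,170:500],None,fx=2.4,fy=2.4,interpolation=3))
E
```

```text
(no output)
```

View pics/t_crop.png

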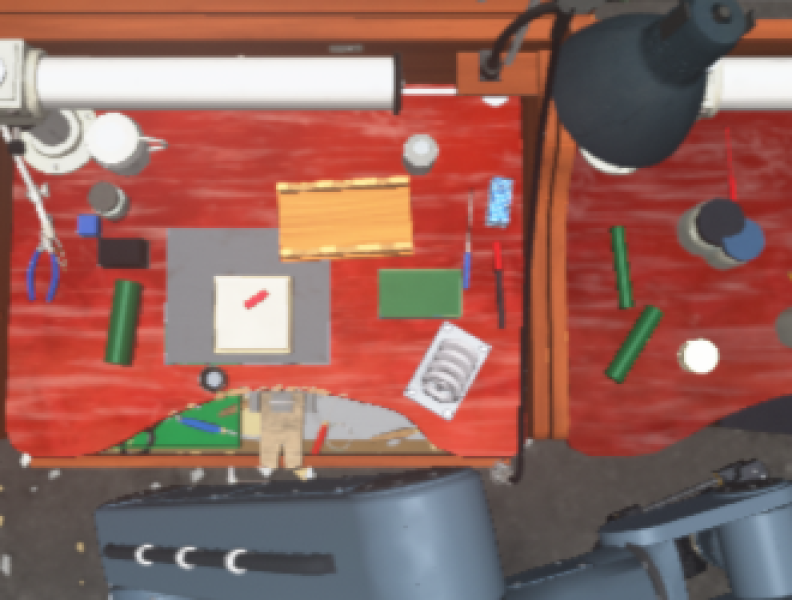

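View pics/side0.png

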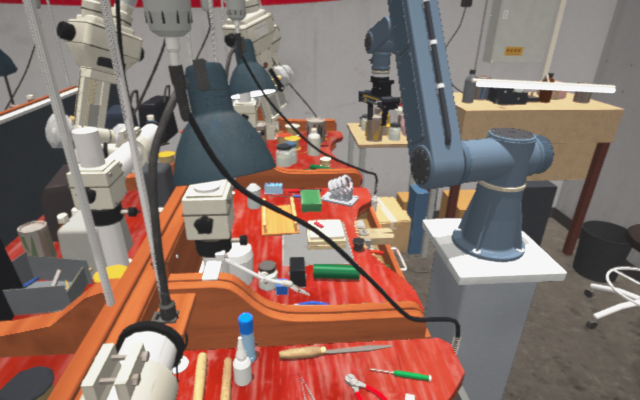

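The top crop shows my bar at about (124,322), thick and lying nearly along x. The gauge plate is at about (447,370), with its mouth apparently at the lower left (440,388). The rack is at about (345,217) and the other two bars are beyond the right panel. The side view confirms the bar at (335,271) and the rings at (340,187).

```bash
cat > h.py <<'E'
from rig import readout, capture, camera_model, bot, spot_in, regions_of
import cv2,numpy as np
from scipy.spatial.transform import Rotation as R
def ray(cam,uv,z,m=None):
    m=m or camera_model(cam);K=m["camera_matrix"];P=m["pose"]
    uv=np.atleast_2d(np.float64(uv))
    d=np.c_[(uv[:,0]-K[0,2])/K[0,0],-(uv[:,1]-K[1,2])/K[1,1],-np.ones(len(uv))]@P[:3,:3].T
    o=P[:3,3];return o+d*((z-o[2])/d[:,2])[:,None]
def proj(cam,X,m=None):
    m=m or camera_model(cam);K=m["camera_matrix"];P=m["pose"]
    c=(np.atleast_2d(X)-P[:3,3])@P[:3,:3]
    return np.c_[K[0,0]*c[:,0]/-c[:,2]+K[0,2],K[1,1]*-c[:,1]/-c[:,2]+K[1,2]]
def rect(mask,cam,z,m=None):
    "min area rect of the mask on plane z: centre, sides, axis angle of long side"
    u=np.argwhere(mask)[:,::-1]
    p=ray(cam,u,z,m)[:,:2]*1000
    (c,s,a)=cv2.minAreaRect(p.astype(np.float32))
    if s[0]<s[1]:s=s[::-1];a+=90
    return np.round(np.array(c)/1000,4),np.round(s,1),round(((a+90)%180)-90,1)
def st():
    s=readout.read_state();print("t",round(s["time_s"],2),"p",np.round(s["position"],4),"F",np.round(s["force"],1),"op",round(s["opening"],3),"q",np.round(s["joint_positions"],0));print(np.round(s["tcp_rot"],3).tolist());return s
def go(T,Rt):
    "tool-frame shift (cm) in present frame and rotvec (deg) to target TCP T, rotation Rt"
    s=readout.read_state();A=s["tcp_rot"]
    print("shift cm (present tool)",np.round(A.T@(np.array(T)-s["position"])*100,2),
     "shift after turn",np.round(np.array(Rt).T@(np.array(T)-s["position"])*100,2),
     "turn",np.round(R.from_matrix(A.T@Rt).as_rotvec(degrees=True),1))
E
python3 - <<'E'
from h import *
im=capture("top")
for t,z in(("bar_a",.02),("ring_gauge",.01),("bar_rack",.03)):
    for d in regions_of("top",t)[:4]:
        print(t,round(d["p"],2),d["mask"].sum(),rect(d["mask"],"top",z))
E
```

```text
bar_a 0.88 333 (array([ 0.4492, -0.5961]), array([122.5,  35.1]), -30.9)
bar_a 0.67 237 (array([ 0.5617, -0.5807]), array([117.1,  25.8]), 4.9)
ring_gauge 0.6 790 (array([ 0.412 , -0.3267]), array([123.4,  77.5]), -29.7)
ring_gauge 0.23 364 (array([0.4842, 0.1415]), array([119.6,  38.1]), -5.8)
bar_rack 0.61 1755 (array([ 0.63  , -0.1791]), array([190.1, 114.6]), -86.9)
```

send_rows(moves=[[[0,0,0,0,0,-4,1],[0,0,0,0,0,-4,1],[0,0,0,0,0,-4,1],[0,0,0,0,0,-4,1],[0,0,0,0,0,-2,1]]])

```text
time_s: 1.5
position: [0.235, -0.5807, 0.3708]
tcp_rot: [[0.927, 0.375, 0.002], [0.375, -0.927, -0.007], [-0.001, 0.007, -1.0]]
force: [0.1, -0.5, 0.1]
opening: 1.0
```

```bash
python3 - <<'E'
from h import *
s=st();m=camera_model("wrist");A=s["tcp_rot"];P=m["pose"]
print(np.round(m["camera_matrix"],0).tolist(),np.round(A.T@(P[:3,3]-s["position"]),3),np.round(A.T@P[:3,:3],2).tolist())
# tool x along gauge dir; target view pose
g=np.deg2rad(-29.7);d=np.array([np.cos(g),np.sin(g),0])
Rt=np.c_[d,np.cross([0,0,-1],d),[0,0,-1]]
go([.36,-.29,.37],Rt)
E
```

```text
t 1.5 p [ 0.235  -0.5807  0.3708] F [ 0.1 -0.5  0.1] op 1.0 q [-78.  22.  67.   0.  91. -10.]
[[0.927, 0.375, 0.002], [0.375, -0.927, -0.007], [-0.001, 0.007, -1.0]]
[[278.0, 0.0, 315.0], [0.0, 278.0, 203.0], [0.0, 0.0, 1.0]] [ 0.078  0.001 -0.199] [[-0.0, 0.96, 0.28], [1.0, 0.0, 0.0], [0.0, 0.28, -0.96]]
shift cm (present tool) [ 22.5  -22.25  -0.1 ] shift after turn [ -3.55 -31.44   0.08] turn [ 0.4 -0.1 51.8]
```

send_rows(moves=[[[0,0,0,2.8,-2.8,0,1],[0,0,0,2.8,-2.8,0,1],[0,0,0,2.8,-2.8,0,1],[0,0,0,2.8,-2.8,0,1],[0,0,0,2.8,-2.8,0,1]]])

```text
time_s: 2.0
position: [0.3122, -0.3954, 0.3662]
tcp_rot: [[0.927, 0.375, 0.0], [0.375, -0.927, -0.0], [0.0, 0.0, -1.0]]
force: [0.5, -0.2, 0.6]
opening: 0.999
```

send_rows(moves=[[[0,0,0,2.8,-2.8,0,1],[0,0,0,2.8,-2.8,0,1],[0,0,0,2.8,-2.6,0,1],[0,0,-8.5,0,0,0,1],[0,0,-8.5,0,0,0,1]]])

```text
time_s: 2.5
position: [0.3593, -0.288, 0.3665]
tcp_rot: [[0.771, 0.637, 0.0], [0.637, -0.771, -0.001], [-0.0, 0.001, -1.0]]
force: [0.8, 0.5, 0.0]
opening: 1.003
```

send_rows(moves=[[[0,0,-8.5,0,0,0,1],[0,0,-8.5,0,0,0,1],[0,0,-8.5,0,0,0,1],[0,0,-8.5,0,0,0,1],[0,0,-8.5,0,0,0,1]]])

```text
time_s: 3.0
position: [0.3588, -0.2893, 0.3662]
tcp_rot: [[0.141, 0.99, 0.0], [0.99, -0.141, -0.0], [-0.0, 0.0, -1.0]]
force: [0.6, 0.1, -0.7]
opening: 1.0
```

send_rows(moves=[[[0,0,-8.5,0,0,0,1],[0,0,-8.5,0,0,0,1],[0,0,-8.5,0,0,0,1],[0,0,-8.5,0,0,0,1],[0,0,-8.5,0,0,0,1]]])

```text
time_s: 3.5
position: [0.3588, -0.2893, 0.3662]
tcp_rot: [[-0.565, 0.825, 0.0], [0.825, 0.565, -0.0], [-0.0, 0.0, -1.0]]
force: [-0.2, -0.7, -0.2]
opening: 1.0
```

send_rows(moves=[[[0,0,-8.5,0,0,0,1],[0,0,-8.5,0,0,0,1],[0,0,-8.5,0,0,0,1],[0,0,0,0,0,0,1],[0,0,0,0,0,0,1]]])

```text
time_s: 4.0
position: [0.3589, -0.2893, 0.3662]
tcp_rot: [[-0.86, 0.51, 0.0], [0.51, 0.86, -0.0], [-0.0, 0.0, -1.0]]
force: [0.4, 0.7, -0.1]
opening: 1.001
```

```bash
python3 - <<'E'
from h import *
s=st();m=camera_model("wrist");im=capture("wrist");cv2.imwrite("pics/w1.png",im)
np.savez("w1.npz",K=m["camera_matrix"],P=m["pose"])
for t in("gauge_mouth","ring_gauge","bar_rack"):
    print(t,[(round(d["p"],2),np.round(d["location"],3).tolist()) for d in spot_in("wrist",t)][:3])
d=regions_of("wrist","ring_gauge");print([(round(x["p"],2),rect(x["mask"],"wrist",.01,m)) for x in d[:2]])
E
```

```text
t 4.0 p [ 0.3589 -0.2893  0.3662] F [ 0.4  0.7 -0.1] op 1.001 q [ -53.    7.   89.    0.   85. -112.]
[[-0.86, 0.51, 0.0], [0.51, 0.86, -0.0], [-0.0, 0.0, -1.0]]
gauge_mouth [(0.94, [0.403, -0.324, 0.072])]
ring_gauge [(0.78, [0.391, -0.32, 0.056]), (0.21, [0.617, -0.143, 0.012])]
bar_rack [(0.92, [0.621, -0.153, 0.008])]
[(0.93, (array([ 0.4121, -0.3261]), array([128.2,  79.6]), -29.8))]
```

View pics/w1.png

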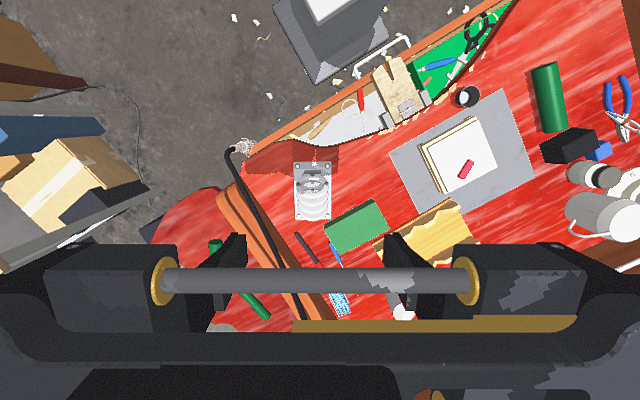

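```bash
python3 - <<'E'
from h import *
im=cv2.imread("pics/w1.png")
cv2.imwrite("pics/w1c.png",cv2.resize(im[155:227,282:344],None,fx=8,fy=8,interpolation=cv2.INTER_CUBIC))
E
```

```text
(no output)
```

View pics/w1c.png

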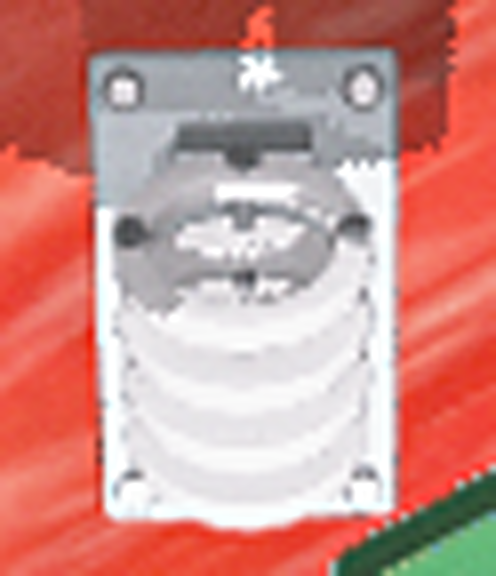

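The wrist view puts the gauge at (313,190) with its mouth at the top, the side facing the robot. In the crop, the outer ring's centre is about (243,235), with side nuts at (130,233) and (355,228). My bar is at about (549,97).

```bash
python3 - <<'E'
from h import *
z=np.load("w1.npz");m={"camera_matrix":z["K"],"pose":z["P"]}
f=lambda p:np.array(p)/8+np.array([281.5,154.5])
print("mouth",ray("wrist",f([[243,235],[242.5,230.5],[247,240]]),.075,m))
c=ray("wrist",f([[92,52],[392,48],[395,518],[105,520]]),.01,m);print("plate",c,c.mean(0))
a=(c[0]+c[1]-c[2]-c[3]);print("az x",np.degrees(np.arctan2(a[1],a[0])))
# plate -> mouth from networks
# bar: approach; refine with top mask
cap=capture("wrist")
for t in("bar_a",):
    for d in regions_of("wrist",t)[:3]:print(t,d["p"],rect(d["mask"],"wrist",.019,m))
b=np.array([.484,.1415]);az=np.deg2rad(174.2)
x=np.array([np.cos(az),np.sin(az),0]);Rt=np.c_[x,np.cross([0,0,-1],x),[0,0,-1]]
go([b[0],b[1],.15],Rt)
E
```

```text
mouth [[ 0.38441175 -0.31107169  0.075     ]
 [ 0.38346191 -0.31063671  0.075     ]
 [ 0.38586532 -0.31088588  0.075     ]]
plate [[ 0.33731001 -0.32758153  0.01      ]
 [ 0.37464474 -0.26261878  0.01      ]
 [ 0.48332113 -0.32371955  0.01      ]
 [ 0.44452007 -0.39029072  0.01      ]] [ 0.40994899 -0.32605264  0.01      ]
az x 150.16591184464497
bar_a 0.71 (array([0.4825, 0.1421]), array([129. ,  47.9]), -6.8)
bar_a 0.71 (array([ 0.4025, -0.569 ]), array([41.9, 25.9]), -81.7)
bar_a 0.6 (array([ 0.5748, -0.5747]), array([88.5, 27.1]), 5.4)
shift cm (present tool) [11.08 43.48 21.61] shift after turn [-8.09 44.13 21.61] turn [  0.   -0.  -24.7]
```

send_rows(moves=[[[0,0,-8.2,0,0,0,1],[0,0,-8.2,0,0,0,1],[0,0,-8.2,0,0,0,1],[0,0,0,-0.6,4.4,2,1],[0,0,0,-0.6,4.4,2,1]]])

```text
time_s: 4.85
position: [0.3804, -0.2033, 0.326]
tcp_rot: [[-0.994, 0.106, 0.002], [0.106, 0.994, -0.001], [-0.002, -0.001, -1.0]]
force: [1.6, 0.4, -0.3]
opening: 1.003
```

send_rows(moves=[[[0,0,0,-0.6,4.4,2,1],[0,0,0,-0.6,4.4,2,1],[0,0,0,-0.6,4.4,2,1],[0,0,0,-0.6,4.4,2,1],[0,0,0,-0.6,4.4,2,1]]])

```text
time_s: 5.35
position: [0.4326, 0.0144, 0.2257]
tcp_rot: [[-0.995, 0.103, 0.001], [0.103, 0.995, -0.0], [-0.001, -0.0, -1.0]]
force: [0.9, -0.9, 0.5]
opening: 0.996
```

send_rows(moves=[[[0,0,0,-0.6,4.4,2,1],[0,0,0,-0.6,4.4,2,1],[0,0,0,-0.5,4.4,2,1],[0,0,0,0,0,0,1],[0,0,0,0,0,0,1]]])

```text
time_s: 5.85
position: [0.4621, 0.143, 0.1656]
tcp_rot: [[-0.995, 0.099, -0.001], [0.099, 0.995, -0.001], [0.001, -0.001, -1.0]]
force: [0.1, 0.1, 0.0]
opening: 1.0
```

```bash
python3 - <<'E'
from h import *
s=st();m=camera_model("wrist");im=capture("wrist")
best=None
for d in regions_of("wrist","bar_a")[:3]:
    print(round(d["p"],2),d["mask"].sum(),rect(d["mask"],"wrist",.019,m))
print([(round(d["p"],2),np.round(d["location"],3).tolist()) for d in spot_in("wrist","bar_a")][:3])
cv2.imwrite("pics/w2.png",im)
E
```

```text
t 5.85 p [0.4621 0.143  0.1656] F [0.1 0.1 0. ] op 1.0 q [  4.  21. 103.  -0.  56. -80.]
[[-0.995, 0.099, -0.001], [0.099, 0.995, -0.001], [0.001, -0.001, -1.0]]
0.74 2820 (array([0.4825, 0.1411]), array([129.2,  38. ]), -6.5)
[(0.91, [0.475, 0.143, 0.034])]
```

View pics/w2.png

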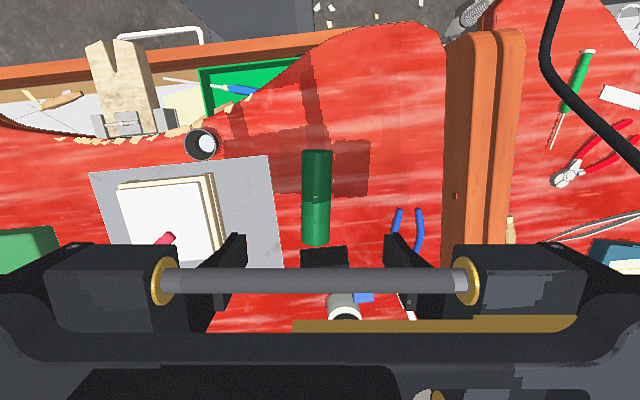

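Bar lies between the jaws at (317,197), about 37–38 mm wide; I go down and grip it.

send_rows(moves=[[[0,0,0.7,0,-0.1,4,1],[0,0,0,0,0,4,1],[0,0,0,0,0,4,1],[0,0,0,0,0,2.6,1],[0,0,0,0,0,1.5,1]]])

```text
time_s: 6.5
position: [0.462, 0.1395, 0.0039]
tcp_rot: [[-0.993, 0.117, -0.002], [0.117, 0.993, -0.0], [0.002, -0.0, -1.0]]
force: [-0.2, 0.4, -0.2]
opening: 1.002
```

send_rows(moves=[[[0,0,0,0,0,0,1],[0,0,0,0,0,0,-1],[0,0,0,0,0,0,-1],[0,0,0,0,0,0,-1],[0,0,0,0,0,0,-1]]])

```text
time_s: 7.0
position: [0.4631, 0.1413, 0.0061]
tcp_rot: [[-0.993, 0.114, 0.002], [0.114, 0.993, 0.0], [-0.002, 0.0, -1.0]]
force: [0.6, 0.1, -0.5]
opening: 0.725
```

send_rows(moves=[[[0,0,0,0,0,0,-1],[0,0,0,0,0,0,-1],[0,0,0,0,0,0,-1],[0,0,0,0,0,0,-1],[0,0,0,0,0,0,-1]]])

```text
time_s: 7.5
position: [0.4623, 0.1413, 0.0051]
tcp_rot: [[-0.993, 0.114, -0.0], [0.114, 0.993, -0.0], [0.0, -0.0, -1.0]]
force: [0.4, 0.8, -0.7]
opening: 0.264
```

```bash
python3 - <<'E'
from h import *
s=st()
# insertion target: bar axis through mouth; grasp point G on axis, 20mm behind mid => front end 80mm ahead of G
az=np.deg2rad(150.2);h=np.array([np.cos(az),np.sin(az),0]);u=h*np.cos(np.pi/6)+np.array([0,0,.5])   # out of mouth
M=np.array([.3845,-.311,.075])
x=u; y=np.cross([0,0,1],h); y=-y; z=np.cross(x,y); print("z",z)
Rt=np.c_[x,y,z]; g0=M+u*(.080+.03)
T=g0+z*(s["position"][2]-.019+ .0) if 0 else g0+z*.019
print("T",T,Rt.tolist()); np.savez("ins.npz",Rt=Rt,u=u,M=M)
go(T,Rt)
# flat with az150
x=h;F=np.c_[x,np.cross([0,0,-1],x),[0,0,-1]];go(T+[0,0,.1],F);print("flat->tilt",R.from_matrix(F.T@Rt).as_rotvec(degrees=True))
E
```

```text
t 7.5 p [0.4623 0.1413 0.0051] F [ 0.4  0.8 -0.7] op 0.264 q [  4.  38. 110.   0.  32. -80.]
[[-0.993, 0.114, -0.0], [0.114, 0.993, -0.0], [0.0, -0.0, -1.0]]
z [-0.43388273  0.24848698 -0.8660254 ]
T [ 0.29359047 -0.25893562  0.11354552] [[-0.7515069271440127, 0.4969739610275555, -0.43388272668446415], [0.4303920752692406, 0.8677654533689283, 0.24848698051377774], [0.5, -0.0, -0.8660254037844386]]
shift cm (present tool) [ 12.2  -41.69 -10.84] shift after turn [  0.88 -43.12 -12.02] turn [-6.1 29.6 22.7]
shift cm (present tool) [ 12.2  -41.69 -20.84] shift after turn [ -5.25 -43.12 -20.85] turn [-0.  -0.  23.3]
flat->tilt [ 1.49897429e-16  3.00000000e+01 -4.98766186e-16]
```

send_rows(moves=[[[0,0,0,0,0,0,-1],[0,0,0,0,0,0,-1],[0,0,0,0,0,0,-1],[0,0,0,0,0,0,-1],[0,0,0,0,0,0,-1]]])

```text
time_s: 8.0
position: [0.4624, 0.1413, 0.0052]
tcp_rot: [[-0.993, 0.114, 0.0], [0.114, 0.993, -0.0], [-0.0, 0.0, -1.0]]
force: [0.4, 0.8, -0.7]
opening: 0.003
```

```bash
python3 - <<'E'
from h import *
s=st();im=capture("wrist");cv2.imwrite("pics/w3.png",im)
E
```

```text
t 8.0 p [0.4624 0.1413 0.0052] F [ 0.4  0.8 -0.7] op 0.003 q [  4.  38. 110.  -0.  32. -80.]
[[-0.993, 0.114, 0.0], [0.114, 0.993, -0.0], [-0.0, 0.0, -1.0]]
```

View pics/w3.png

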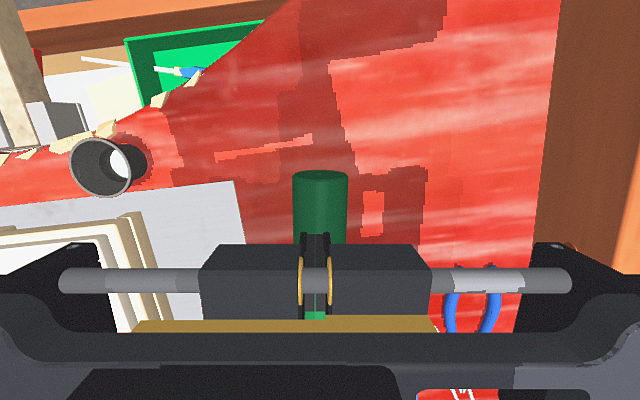

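```bash
python3 - <<'E'
from h import *
a=cv2.imread("pics/w2.png")[190:340,200:440];b=cv2.imread("pics/w3.png")[150:340,260:380]
A=cv2.resize(a,None,fx=1.9,fy=1.9,interpolation=3);B=cv2.resize(b,(330,522),interpolation=3)
c=np.zeros((522,800,3),np.uint8);c[:A.shape[0],:A.shape[1]]=A;c[:,460:790]=B
c=cv2.convertScaleAbs(c,alpha=1.5,beta=25);cv2.imwrite("pics/c4.png",c)
s=readout.read_state();p=s["position"];A=s["tcp_rot"]
for l in(0,.019,.038,.05):print(l,np.round(proj("wrist",[p+A@[x,0,-l] for x in(.0095,0,-.0095)]),0).tolist())
E
```

```text
0 [[316.0, 214.0], [316.0, 226.0], [316.0, 237.0]]
0.019 [[316.0, 223.0], [316.0, 236.0], [316.0, 248.0]]
0.038 [[316.0, 234.0], [316.0, 248.0], [316.0, 261.0]]
0.05 [[317.0, 242.0], [317.0, 256.0], [317.0, 271.0]]
```

View pics/c4.png

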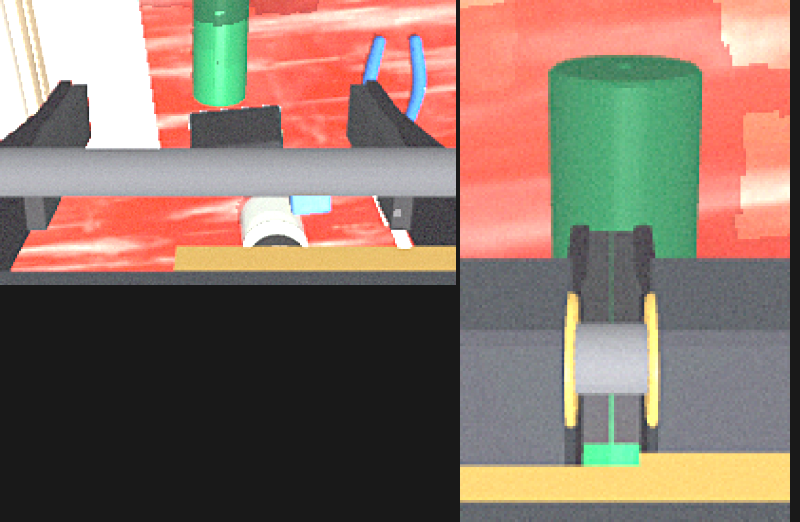

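The fingers shut above the bar: their tips show about 36 mm short of the reported TCP, in both the open and the shut picture. I'll open, go lower in small steps while watching the force, and grip again.

send_rows(moves=[[[0,0,0,0,0,0,1],[0,0,0,0,0,0,1],[0,0,0,0,0,0,1],[0,0,0,0,0,0,1],[0,0,0,0,0,0,1]]])

```text
time_s: 8.55
position: [0.4623, 0.1413, 0.0051]
tcp_rot: [[-0.993, 0.114, -0.0], [0.114, 0.993, -0.0], [0.0, -0.0, -1.0]]
force: [-0.3, -0.5, 0.7]
opening: 0.371
```

send_rows(moves=[[[0,0,0,0,0,0,1],[0,0,0,0,0,0,1],[0,0,0,0,0,0,1],[0,0,0,0,0,0.5,1],[0,0,0,0,0,0.5,1]]])

```text
time_s: 9.05
position: [0.4625, 0.1413, -0.0051]
tcp_rot: [[-0.993, 0.114, 0.0], [0.114, 0.993, 0.0], [-0.0, 0.0, -1.0]]
force: [0.4, -0.2, 0.8]
opening: 0.83
```

send_rows(moves=[[[0,0,0,0,0,0.5,1],[0,0,0,0,0,0.4,1],[0,0,0,0,0,0,1],[0,0,0,0,0,0,1],[0,0,0,0,0,0,1]]])

```text
time_s: 9.55
position: [0.4625, 0.1413, -0.0138]
tcp_rot: [[-0.993, 0.114, 0.0], [0.114, 0.993, 0.0], [-0.0, 0.0, -1.0]]
force: [-0.3, -0.5, 1.2]
opening: 0.996
```

send_rows(moves=[[[0,0,0,0,0,0.4,1],[0,0,0,0,0,0.4,1],[0,0,0,0,0,0.4,1],[0,0,0,0,0,0,1],[0,0,0,0,0,0,1]]])

```text
time_s: 10.05
position: [0.4622, 0.1413, -0.0261]
tcp_rot: [[-0.993, 0.114, -0.0], [0.114, 0.993, -0.0], [0.0, -0.0, -1.0]]
force: [-1.5, -0.0, 0.1]
opening: 1.0
```

send_rows(moves=[[[0,0,0,0,0,0.2,1],[0,0,0,0,0,0.2,1],[0,0,0,0,0,0.1,1],[0,0,0,0,0,0,-1],[0,0,0,0,0,0,-1]]])

```text
time_s: 10.55
position: [0.4623, 0.1413, -0.0309]
tcp_rot: [[-0.993, 0.114, -0.0], [0.114, 0.993, 0.0], [0.0, -0.0, -1.0]]
force: [0.2, 0.6, 0.2]
opening: 0.893
```

send_rows(moves=[[[0,0,0,0,0,0,-1],[0,0,0,0,0,0,-1],[0,0,0,0,0,0,-1],[0,0,0,0,0,0,-1],[0,0,0,0,0,0,-1]]])

```text
time_s: 11.05
position: [0.4625, 0.1414, -0.0308]
tcp_rot: [[-0.993, 0.114, 0.0], [0.114, 0.993, 0.0], [-0.0, 0.0, -1.0]]
force: [0.3, 0.6, 0.3]
opening: 0.448
```

send_rows(moves=[[[0,0,0,0,0,0,-1],[0,0,0,0,0,0,-1],[0,0,0,0,0,0,-1],[0,0,0,0,0,0,-1],[0,0,0,0,0,0,-1]]])

```text
time_s: 11.55
position: [0.4625, 0.1413, -0.0308]
tcp_rot: [[-0.993, 0.114, 0.0], [0.114, 0.993, 0.0], [-0.0, 0.0, -1.0]]
force: [0.7, 0.2, -0.3]
opening: 0.425
```

Opening 0.425, about 37 mm, so the bar is held. I lift, yaw and tilt it.

send_rows(moves=[[[0,0,0,0,0,-3,-1],[0,0,0,0,0,-4,-1],[0,0,0,0,0,-4,-1],[0,0,0,0,0,-4,-1],[0,0,7.8,0,0,-2,-1]]])

```text
time_s: 12.05
position: [0.4635, 0.1413, 0.1421]
tcp_rot: [[-0.968, 0.251, 0.004], [0.251, 0.968, 0.0], [-0.004, 0.001, -1.0]]
force: [1.8, 0.2, -1.6]
opening: 0.426
```

send_rows(moves=[[[0,0,7.8,0,0,0,-1],[0,0,7.7,0,0,0,-1],[0,7.5,0,0,0,0,-1],[0,7.5,0,0,0,0,-1],[0,7.5,0,0,0,0,-1]]])

```text
time_s: 12.55
position: [0.4625, 0.1414, 0.1399]
tcp_rot: [[-0.801, 0.497, -0.334], [0.458, 0.868, 0.193], [0.386, 0.001, -0.922]]
force: [0.8, -0.1, -2.0]
opening: 0.428
```

send_rows(moves=[[[0,7.5,0,0,0,0,-1],[0,0,0,0,0,0,-1],[0,0,0,0,0,0,-1],[0,0,0,0,0,0,-1],[0,0,0,0,0,0,-1]]])

```text
time_s: 13.05
position: [0.4611, 0.1421, 0.14]
tcp_rot: [[-0.752, 0.497, -0.433], [0.43, 0.868, 0.248], [0.499, 0.0, -0.867]]
force: [0.5, -0.0, -0.8]
opening: 0.424
```

```bash
python3 - <<'E'
from h import *
s=st();z=np.load("ins.npz");Rt,u,M=z["Rt"],z["u"],z["M"]
for gap in(.10,.03):
    T=M+u*(.08+gap)+Rt[:,2]*.0498;print(gap,T,np.hypot(*T[:2]));go(T,Rt)
E
```

```text
t 13.05 p [0.4611 0.1421 0.14  ] F [ 0.5 -0.  -0.8] op 0.424 q [ -5.  36.  89.  12.  83. -70.]
[[-0.752, 0.497, -0.433], [0.43, 0.868, 0.248], [0.499, 0.0, -0.867]]
0.1 [ 0.22762139 -0.22115477  0.12187193] 0.31736561427768
shift cm (present tool) [  1.03 -43.12   2.68] shift after turn [  1.01 -43.13   2.68] turn [-0.   0.1  0. ]
0.03 [ 0.28022688 -0.25128222  0.08687193] 0.3763905649901994
shift cm (present tool) [ -5.97 -43.13   2.69] shift after turn [ -5.99 -43.13   2.68] turn [-0.   0.1  0. ]
```

send_rows(moves=[[[0,0,0,-0.5,-4.3,0,-1],[0,0,0,-0.5,-4.3,0,-1],[0,0,0,-0.5,-4.3,0,-1],[0,0,0,-0.5,-4.3,0,-1],[0,0,0,-0.5,-4.3,0,-1]]])

```text
time_s: 13.55
position: [0.3732, -0.0566, 0.1275]
tcp_rot: [[-0.753, 0.496, -0.432], [0.43, 0.868, 0.247], [0.498, 0.0, -0.867]]
force: [1.2, -0.7, -1.5]
opening: 0.429
```

send_rows(moves=[[[0,0,0,-0.5,-4.3,0,-1],[0,0,0,-0.5,-4.3,0,-1],[0,0,0,-0.5,-4.3,0,-1],[0,0,0,-0.5,-4.3,0,-1],[0,0,0,-0.4,-4.4,0.5,-1]]])

```text
time_s: 14.05
position: [0.2825, -0.2538, 0.1113]
tcp_rot: [[-0.753, 0.497, -0.431], [0.431, 0.868, 0.246], [0.496, -0.001, -0.868]]
force: [0.9, 0.6, -1.1]
opening: 0.422
```

send_rows(moves=[[[0,0,0,0,0,0.7,-1],[0,0,0,0,0,0.7,-1],[0,0,0,0,0,0,-1],[0,0,0,0,0,0,-1],[0,0,0,0,0,0,-1]]])

```text
time_s: 14.55
position: [0.277, -0.2481, 0.0985]
tcp_rot: [[-0.752, 0.496, -0.434], [0.43, 0.868, 0.248], [0.5, -0.0, -0.866]]
force: [-0.4, 0.3, -1.9]
opening: 0.426
```

```bash
python3 - <<'E'
from h import *
s=st();z=np.load("ins.npz");Rt,u,M=z["Rt"],z["u"],z["M"]
m=camera_model("wrist");im=capture("wrist");cv2.imwrite("pics/w5.png",im);np.savez("w5.npz",K=m["camera_matrix"],P=m["pose"])
T=M+u*(.08+.03)+Rt[:,2]*.0498;go(T,Rt)
A=s["tcp_rot"];p=s["position"]
th=np.linspace(0,2*np.pi,90)
e=p+A@np.array([-.08,0,-.0498])
y=Rt[:,1];n=Rt[:,2]
v=cv2.resize(im,None,fx=1,fy=1)
sc=5;o=np.array([250,150]);c=cv2.resize(im[150:270,250:400],None,fx=sc,fy=sc,interpolation=3)
def dr(P,col):
    q=(proj("wrist",P,m)+.5-o)*sc;cv2.polylines(c,[q.astype(np.int32)],True,col,1)
for r in(.021,.03):dr(M+r*np.outer(np.cos(th),y)+r*np.outer(np.sin(th),n),(255,0,0))
dr(e+.019*np.outer(np.cos(th),A[:,1])+.019*np.outer(np.sin(th),A[:,2]),(0,255,255))
print(proj("wrist",[M,e],m));cv2.imwrite("pics/w5c.png",c)
print([(round(d["p"],2),np.round(d["location"],3).tolist()) for d in spot_in("wrist","gauge_mouth")][:2])
E
```

```text
t 14.55 p [ 0.277  -0.2481  0.0985] F [-0.4  0.3 -1.9] op 0.426 q [ -50.   35.  101.  -10.   73. -105.]
[[-0.752, 0.496, -0.434], [0.43, 0.868, 0.248], [0.5, -0.0, -0.866]]
shift cm (present tool) [-0.95 -0.1   0.79] shift after turn [-0.95 -0.1   0.79] turn [-0.  0.  0.]
[[313.98206846 395.82674424]
 [315.88941894 362.66627496]]
[]
```

View pics/w5c.png

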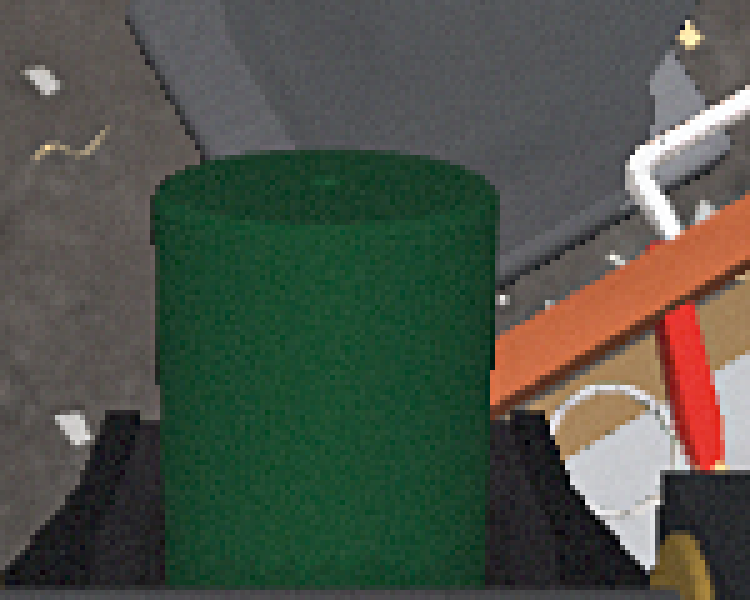

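The view shows the bar's free end at crop (325,190), where the model puts it within about 3 mm, but the gripper hides the mouth. I go in slowly by force.

send_rows(moves=[[[0,0,0,0,-0.1,0.8,-1],[0,0,0,-1,0,0,-1],[0,0,0,-1,0,0,-1],[0,0,0,-1,0,0,-1],[0,0,0,0,0,0,-1]]])

```text
time_s: 15.15
position: [0.2964, -0.262, 0.0752]
tcp_rot: [[-0.752, 0.497, -0.433], [0.431, 0.867, 0.248], [0.499, -0.0, -0.867]]
force: [0.0, -0.5, -0.6]
opening: 0.428
```

```bash
python3 - <<'E'
from h import *
s=st();z=np.load("ins.npz");Rt,u,M=z["Rt"],z["u"],z["M"]
go(M+u*.08+Rt[:,2]*.0498,Rt)
E
```

```text
t 15.15 p [ 0.2964 -0.262   0.0752] F [ 0.  -0.5 -0.6] op 0.428 q [ -49.   39.   98.  -10.   72. -104.]
[[-0.752, 0.497, -0.433], [0.431, 0.867, 0.248], [0.499, -0.0, -0.867]]
shift cm (present tool) [-0.74  0.12 -0.04] shift after turn [-0.74  0.12 -0.04] turn [ 0.   0.1 -0. ]
```

send_rows(moves=[[[0,0,0,-0.3,0.1,0,-1],[0,0,0,-0.3,0,0,-1],[0,0,0,-0.3,0,0,-1],[0,0,0,-0.3,0,0,-1],[0,0,0,0,0,0,-1]]])

```text
time_s: 15.65
position: [0.3048, -0.2653, 0.0701]
tcp_rot: [[-0.751, 0.498, -0.433], [0.431, 0.867, 0.249], [0.5, -0.0, -0.866]]
force: [-0.6, 0.7, -1.8]
opening: 0.426
```

send_rows(moves=[[[0,0,0,-0.3,0,0,-1],[0,0,0,-0.3,0,0,-1],[0,0,0,0,0,0,-1],[0,0,0,0,0,0,-1],[0,0,0,0,0,0,-1]]])

```text
time_s: 16.15
position: [0.3089, -0.2675, 0.0673]
tcp_rot: [[-0.751, 0.498, -0.434], [0.431, 0.867, 0.249], [0.5, 0.0, -0.866]]
force: [-0.4, 0.4, -1.6]
opening: 0.427
```

```bash
python3 - <<'E'
from h import *
s=st();z=np.load("ins.npz");Rt,u,M=z["Rt"],z["u"],z["M"]
print("F tool",s["tcp_rot"].T@s["force"],"M",s["tcp_rot"].T@s["moment"]);go(M+u*.08+Rt[:,2]*.0498,Rt)
E
```

```text
t 16.15 p [ 0.3089 -0.2675  0.0673] F [-0.4  0.4 -1.6] op 0.427 q [ -49.   40.   96.  -10.   73. -104.]
[[-0.751, 0.498, -0.434], [0.431, 0.867, 0.249], [0.5, 0.0, -0.866]]
F tool [-0.36679078  0.13274205  1.65269774] M [-0.0880713  -0.46900727 -0.00191515]
shift cm (present tool) [ 0.83 -0.02 -0.05] shift after turn [ 0.83 -0.01 -0.05] turn [ 0. -0. -0.]
```

send_rows(moves=[[[0,0,0,-0.3,0,0,-1],[0,0,0,-0.3,0,0,-1],[0,0,0,-0.2,0,0,-1],[0,0,0,0,0,0,-1],[0,0,0,0,0,0,-1]]])

```text
time_s: 16.65
position: [0.315, -0.271, 0.0632]
tcp_rot: [[-0.751, 0.498, -0.434], [0.431, 0.867, 0.249], [0.5, 0.0, -0.866]]
force: [0.1, -0.7, -1.3]
opening: 0.426
```

send_rows(moves=[[[0,0,0,-0.2,0,0,-1],[0,0,0,-0.2,0,0,-1],[0,0,0,-0.1,0,0,-1],[0,0,0,0,0,0,-1],[0,0,0,0,0,0,-1]]])

```text
time_s: 17.15
position: [0.3187, -0.2732, 0.0608]
tcp_rot: [[-0.751, 0.498, -0.434], [0.431, 0.867, 0.249], [0.5, 0.0, -0.866]]
force: [0.0, 0.8, -1.4]
opening: 0.429
```

```bash
python3 - <<'E'
from h import *
s=st();z=np.load("ins.npz");Rt,u,M=z["Rt"],z["u"],z["M"]
print("F tool",s["tcp_rot"].T@s["force"],"M",s["tcp_rot"].T@s["moment"]);go(M+u*.08+Rt[:,2]*.0498,Rt)
E
```

```text
t 17.15 p [ 0.3187 -0.2732  0.0608] F [ 0.   0.8 -1.4] op 0.429 q [ -48.   41.   95.  -10.   73. -103.]
[[-0.751, 0.498, -0.434], [0.431, 0.867, 0.249], [0.5, 0.0, -0.866]]
F tool [-0.37746265  0.74252687  1.44194147] M [-0.10876142 -0.40424199 -0.02916956]
shift cm (present tool) [ 2.14 -0.01 -0.05] shift after turn [ 2.14 -0.01 -0.05] turn [ 0. -0. -0.]
```

send_rows(moves=[[[0,0,0,-0.1,0,0,-1],[0,0,0,-0.1,0,0,-1],[0,0,0,0,0,0,-1],[0,0,0,0,0,0,-1],[0,0,0,0,0,0,-1]]])

```text
time_s: 17.65
position: [0.3198, -0.2738, 0.0599]
tcp_rot: [[-0.751, 0.498, -0.435], [0.431, 0.867, 0.249], [0.501, 0.0, -0.865]]
force: [-1.5, 1.3, 0.3]
opening: 0.425
```

send_rows(moves=[[[0,0,0,-0.1,0,0,-1],[0,0,0,-0.1,0,0,-1],[0,0,0,0,0,0,-1],[0,0,0,0,0,0,-1],[0,0,0,0,0,0,-1]]])

```text
time_s: 18.15
position: [0.3196, -0.2736, 0.0597]
tcp_rot: [[-0.749, 0.498, -0.438], [0.429, 0.867, 0.252], [0.505, 0.0, -0.863]]
force: [-5.5, 2.0, 4.5]
opening: 0.428
```

send_rows(moves=[[[0,0,0,-0.1,0,0,-1],[0,0,0,-0.1,0,0,-1],[0,0,0,0,0,0,-1],[0,0,0,0,0,0,-1],[0,0,0,0,0,0,-1]]])

```text
time_s: 18.65
position: [0.3194, -0.2734, 0.0596]
tcp_rot: [[-0.747, 0.498, -0.442], [0.428, 0.867, 0.254], [0.509, 0.0, -0.861]]
force: [-8.5, 2.7, 7.2]
opening: 0.426
```

```bash
python3 - <<'E'
from h import *
s=st();z=np.load("ins.npz");Rt,u,M=z["Rt"],z["u"],z["M"]
print("F tool",s["tcp_rot"].T@s["force"],"M",s["tcp_rot"].T@s["moment"]);go(M+u*.08+Rt[:,2]*.0498,Rt)
im=capture("wrist");m=camera_model("wrist");cv2.imwrite("pics/w6.png",im)
capture("top");d=regions_of("top","bar_rack");print([(round(x["p"],2),rect(x["mask"],"top",.03)) for x in d[:2]])
c=cv2.imread("pics/w1.png")
E
```

```text
t 18.65 p [ 0.3194 -0.2734  0.0596] F [-8.5  2.7  7.2] op 0.426 q [ -48.   42.   94.  -10.   74. -103.]
[[-0.747, 0.498, -0.442], [0.428, 0.867, 0.254], [0.509, 0.0, -0.861]]
F tool [11.13928334 -1.84028234 -1.72971175] M [0.16497495 1.39248204 0.12617039]
shift cm (present tool) [ 2.26 -0.03 -0.09] shift after turn [ 2.26 -0.03 -0.12] turn [ 0.  -0.6 -0. ]
[(0.83, (array([ 0.6294, -0.1781]), array([192.3, 116. ]), -86.6))]
```

The bar stopped firmly: the axial force rose to 11 N with no advance, at about 20 mm in, so it is the second ring and the widest pair. I draw it out and look at the rack.

send_rows(moves=[[[0,0,0,0.6,0,0,-1],[0,0,0,1,0,0,-1],[0,0,0,1.5,0,0,-1],[0,0,0,1.5,0,0,-1],[0,0,0,1,0,0,-1]]])

```text
time_s: 19.3
position: [0.2806, -0.2512, 0.0864]
tcp_rot: [[-0.751, 0.498, -0.433], [0.431, 0.867, 0.249], [0.499, -0.0, -0.866]]
force: [0.0, -0.0, -0.9]
opening: 0.421
```

send_rows(moves=[[[0,0,0,0.5,0,-3,-1],[0,0,0,0,0,-4,-1],[0,0,0,0,0,-4,-1],[0,0,0,0,0,-4,-1],[0,0,0,0,0,0,-1]]])

```text
time_s: 19.8
position: [0.3464, -0.2906, 0.2218]
tcp_rot: [[-0.756, 0.497, -0.426], [0.436, 0.868, 0.24], [0.488, -0.004, -0.873]]
force: [-0.2, 0.2, -1.2]
opening: 0.424
```

```bash
python3 - <<'E'
from h import *
s=st()
c=cv2.imread("pics/w1.png");cv2.imwrite("pics/w1r.png",cv2.resize(c[190:270,375:490],None,fx=6.9,fy=6.9,interpolation=3))
z=np.load("w1.npz");m={"camera_matrix":z["K"],"pose":z["P"]}
az=np.deg2rad(3.4);x=np.array([np.cos(az),np.sin(az),0]);y=np.array([-x[1],x[0],0]);o=np.array([.6294,-.1781,0])
for sx in(-.048,.048):
    for k in(-1,0,1):print(sx,k,np.round((proj("wrist",o+x*sx+y*.058*k+[0,0,.04],m)-[375,190])*6.9,0))
E
```

```text
t 19.8 p [ 0.3464 -0.2906  0.2218] F [-0.2  0.2 -1.2] op 0.424 q [ -48.   30.   84.   -9.   94. -106.]
[[-0.756, 0.497, -0.426], [0.436, 0.868, 0.24], [0.488, -0.004, -0.873]]
-0.048 -1 [[115. 375.]]
-0.048 0 [[287. 274.]]
-0.048 1 [[464. 170.]]
0.048 -1 [[268. 609.]]
0.048 0 [[435. 515.]]
0.048 1 [[608. 419.]]
```

View pics/w1r.png

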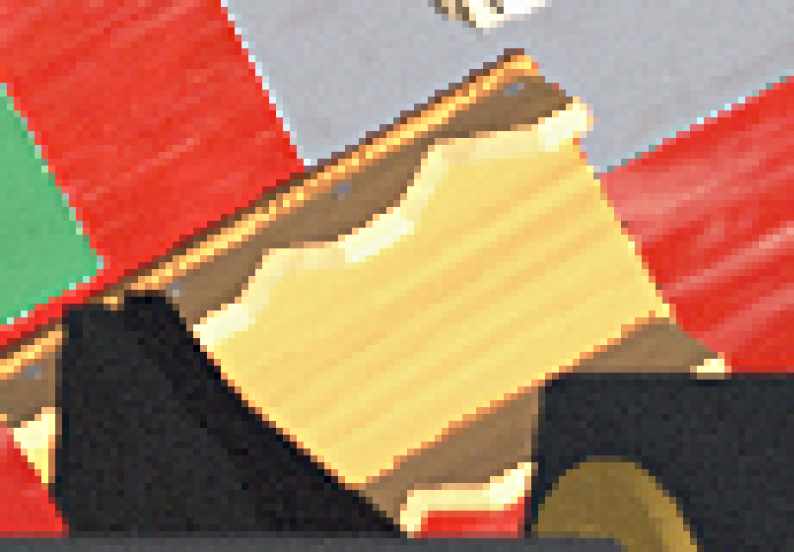

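The rack crop shows the +y end notch between (410,225) and (545,135), about 46 mm wide, and the middle one at about 32 mm, so the widest pair is at world +y. Measured bay_wide is about (0.628, -0.120).

send_rows(moves=[[[0,-7.5,0,0,0,0,-1],[0,-7.5,0,0,0,0,-1],[0,-7.5,0,0,0,0,-1],[0,-7.5,0,0,0,0,-1],[0,0,-8.3,0,0,0,-1]]])

```text
time_s: 20.3
position: [0.3376, -0.2813, 0.2169]
tcp_rot: [[-0.931, 0.365, -0.003], [0.365, 0.931, 0.005], [0.004, 0.004, -1.0]]
force: [-0.4, 1.1, -1.5]
opening: 0.433
```

send_rows(moves=[[[0,0,-8.3,0,0,0,-1],[0,0,-8.3,0,0,0,-1],[0,0,-8.3,0,0,0,-1],[0,0,0,0,0,0,-1],[0,0,0,0,0,0,-1]]])

```text
time_s: 20.8
position: [0.3417, -0.286, 0.2175]
tcp_rot: [[-0.998, -0.055, -0.001], [-0.055, 0.998, 0.001], [0.001, 0.001, -1.0]]
force: [-0.2, -0.5, -1.1]
opening: 0.425
```

```bash
python3 - <<'E'
from h import *
s=st()
az=np.deg2rad(183.4);x=np.array([np.cos(az),np.sin(az),0]);Rt=np.c_[x,np.cross([0,0,-1],x),[0,0,-1]]
go([.615,-.1208,.12],Rt)
E
```

```text
t 20.8 p [ 0.3417 -0.286   0.2175] F [-0.2 -0.5 -1.1] op 0.425 q [ -54.   14.  104.   -0.   62. -148.]
[[-0.998, -0.055, -0.001], [-0.055, 0.998, 0.001], [0.001, 0.001, -1.0]]
shift cm (present tool) [-28.21  14.97   9.75] shift after turn [-28.26  14.87   9.75] turn [ 0.1 -0.1 -0.2]
```

send_rows(moves=[[[0,0,-0.2,-3.5,1.9,1,-1],[0,0,0,-3.5,1.9,1,-1],[0,0,0,-3.5,1.9,1,-1],[0,0,0,-3.5,1.9,1,-1],[0,0,0,-3.5,1.9,1,-1]]])

```text
time_s: 21.3
position: [0.5121, -0.1801, 0.1673]
tcp_rot: [[-0.998, -0.059, -0.001], [-0.059, 0.998, 0.0], [0.001, 0.0, -1.0]]
force: [-0.4, -0.6, -1.3]
opening: 0.423
```

send_rows(moves=[[[0,0,0,-3.5,1.9,1,-1],[0,0,0,-3.5,1.9,1,-1],[0,0,0,-3.5,1.6,1,-1],[0,0,0,-0.2,0,0,-1],[0,0,0,0,0,0,-1]]])

```text
time_s: 21.8
position: [0.6144, -0.12, 0.137]
tcp_rot: [[-0.998, -0.062, -0.002], [-0.062, 0.998, 0.0], [0.002, 0.001, -1.0]]
force: [-0.5, -0.3, -2.1]
opening: 0.429
```

```bash
python3 - <<'E'
from h import *
s=st()
az=np.deg2rad(183.4);x=np.array([np.cos(az),np.sin(az),0]);Rt=np.c_[x,np.cross([0,0,-1],x),[0,0,-1]]
go([.615,-.1208,-.003],Rt)
capture("side")
for c in("side","top"):
    im=capture(c);cv2.imwrite(f"pics/{c}9.png",im)
    d=regions_of(c,"bar_rack");print(c,[(round(x["p"],2),x["mask"].sum(),rect(x["mask"],c,.012)) for x in d[:2]])
q=proj("side",[[.63,-.12,.045]])[0];print(q)
im=cv2.imread("pics/side9.png");r,cc=int(q[1]),int(q[0])
a=cv2.resize(im[r-45:r+45,cc-60:cc+60],None,fx=6.6,fy=6.6,interpolation=3);cv2.imwrite("pics/side9c.png",a)
E
```

```text
t 21.8 p [ 0.6144 -0.12    0.137 ] F [-0.5 -0.3 -2.1] op 0.429 q [ -21.   34.   85.   -0.   62. -115.]
[[-0.998, -0.062, -0.002], [-0.062, 0.998, 0.0], [0.002, 0.001, -1.0]]
shift cm (present tool) [-0.09 -0.09 13.99] shift after turn [-0.06 -0.08 14.  ] turn [ 0.  -0.1  0.2]
side [(0.68, np.int64(903), (array([ 0.6357, -0.1976]), array([266. , 117.5]), -86.7))]
top [(0.95, np.int64(870), (array([ 0.6321, -0.1811]), array([194.5, 116.8]), -86.5))]
[278.77565138 216.76674827]
```

View pics/side9c.png

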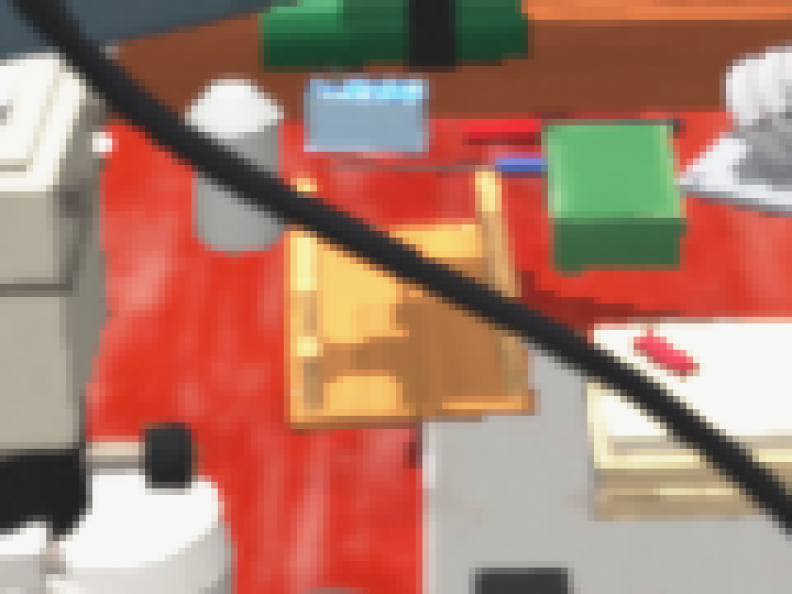

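Side view: bar held at crop (395,30) over the rack, whose +y notches at (310,350)/(515,375) lie straight below and empty. I lower it.

send_rows(moves=[[[0,0,0.1,0.2,0,3,-1],[0,0,0,0,-0.1,3,-1],[0,0,0,0,0,3,-1],[0,0,0,0,0,1.5,-1],[0,0,0,0,0,1,-1]]])

```text
time_s: 22.55
position: [0.612, -0.1223, 0.0223]
tcp_rot: [[-0.998, -0.059, -0.001], [-0.059, 0.998, 0.001], [0.001, 0.001, -1.0]]
force: [-0.6, 0.2, -0.6]
opening: 0.429
```

send_rows(moves=[[[0,0,0,0,0,0.8,-1],[0,0,0,0,0,0.7,-1],[0,0,0,0,0,0.5,-1],[0,0,0,0,0,0,-1],[0,0,0,0,0,0,-1]]])

```text
time_s: 23.05
position: [0.6132, -0.122, 0.0036]
tcp_rot: [[-0.998, -0.06, 0.001], [-0.06, 0.998, -0.0], [-0.001, -0.0, -1.0]]
force: [0.7, 0.2, -1.2]
opening: 0.423
```

send_rows(moves=[[[0,0,0,0,0.1,0.2,-1],[0,0,0,0,0,0.2,-1],[0,0,0,0,0,0.2,-1],[0,0,0,0,0,0,-1],[0,0,0,0,0,0,-1]]])

```text
time_s: 23.55
position: [0.6127, -0.1209, -0.0029]
tcp_rot: [[-0.998, -0.06, -0.0], [-0.06, 0.998, 0.0], [0.0, 0.0, -1.0]]
force: [0.4, 0.3, -1.2]
opening: 0.422
```

send_rows(moves=[[[0,0,0,0,0,0.1,-1],[0,0,0,0,0,0.1,-1],[0,0,0,0,0,0,-1],[0,0,0,0,0,0,-1],[0,0,0,0,0,0,-1]]])

```text
time_s: 24.05
position: [0.6131, -0.1207, -0.004]
tcp_rot: [[-0.998, -0.06, 0.001], [-0.06, 0.998, 0.0], [-0.001, 0.0, -1.0]]
force: [-1.6, 2.9, 5.7]
opening: 0.426
```

Contact at the expected height. I release and back off.

send_rows(moves=[[[0,0,0,0,0,0,0.2],[0,0,0,0,0,0,0.4],[0,0,0,0,0,0,0.5],[0,0,0,0,0,0,0.5],[0,0,0,0,0,0,0.5]]])

```text
time_s: 24.55
position: [0.6127, -0.121, -0.0051]
tcp_rot: [[-0.998, -0.06, -0.0], [-0.06, 0.998, 0.0], [0.0, 0.0, -1.0]]
force: [0.3, -0.9, 0.2]
opening: 0.728
```

send_rows(moves=[[[0,0,0,0,0,0,0.5],[0,0,0,0,0,0,0.5],[0,0,0,0,0,-1,0.5],[0,0,0,0,0,-2,0.5],[0,0,0,0,0,-3,0.5]]])

```text
time_s: 25.05
position: [0.6115, -0.1205, 0.0549]
tcp_rot: [[-0.998, -0.06, -0.003], [-0.06, 0.998, 0.001], [0.003, 0.002, -1.0]]
force: [-0.1, 0.2, -0.0]
opening: 0.754
```

send_rows(moves=[[[0,0,0,0,0,-4,0.5],[0,0,0,0,0,-4,0.5],[0,0,0,0,0,-4,0.5],[0,0,0,0,0,0,0.5],[0,0,0,0,0,0,0.5]]])

```text
time_s: 25.55
position: [0.6134, -0.1211, 0.1771]
tcp_rot: [[-0.998, -0.06, 0.003], [-0.06, 0.998, -0.001], [-0.003, -0.001, -1.0]]
force: [0.4, -0.1, -0.5]
opening: 0.752
```

```bash
python3 - <<'E'
from h import *
s=st();m=camera_model("wrist");im=capture("wrist");cv2.imwrite("pics/w10.png",im)
for c,mm in(("wrist",m),("top",None)):
    if c=="top":capture(c)
    print(c,[(round(d["p"],2),rect(d["mask"],c,.045,mm)) for d in regions_of(c,"bar_a")[:3]],[(round(d["p"],2),np.round(d["location"],3).tolist()) for d in spot_in(c,"bar_a")][:4])
E
```

```text
t 25.55 p [ 0.6134 -0.1211  0.1771] F [ 0.4 -0.1 -0.5] op 0.752 q [ -21.   31.   83.    0.   66. -115.]
[[-0.998, -0.06, 0.003], [-0.06, 0.998, -0.001], [-0.003, -0.001, -1.0]]
wrist [(0.61, (array([ 0.6325, -0.1196]), array([130.7,  38.5]), 3.2))] [(0.74, [0.623, -0.118, 0.062])]
top [(0.79, (array([ 0.5585, -0.5732]), array([114.3,  21.6]), 4.5)), (0.7, (array([ 0.45  , -0.5894]), array([123.6,  35.1]), -32.2)), (0.51, (array([ 0.5933, -0.1291]), array([44.9, 20.5]), 0.2))] [(0.76, [0.562, -0.576, 0.019]), (0.73, [0.449, -0.589, 0.029])]
```

View pics/w10.png

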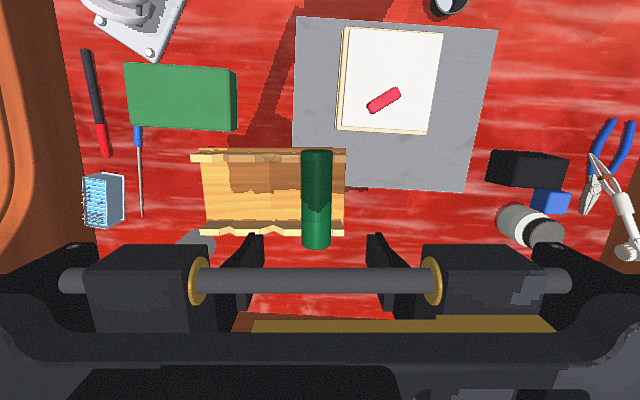

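The bar lies across both boards in the end pair at (317,200), overhanging at each end, and the gripper is clear.

```bash
python3 -c "
from rig import bot
print(bot.hand_in())"
```

```text
the job is handed in; nothing more can be done
None
```

The bar was stopped by the gauge's second ring. I drew it out and laid it in both of the rack's widest notches, at the +y end. I handed the job in at about 25.8 s, and no verdict came back.

- **Measuring:** the bar slid in freely, then stopped about 20 mm past the mouth. Pushing further raised the axial force to about 11 N with no advance. The jaw opening of 37 mm and the 38 mm width in the pictures agree with the 38 mm bar.
- **Placing:** contact came at the seat height. After release, the wrist picture shows the bar across both boards, overhanging at each end. It measures at (0.632, −0.120), about 4 mm along its length from the expected seat, so it still rests on both boards. The gripper was open and about 0.15 m clear. The two bars on the next bench were still in place.
- **What disagreed:**
  - The real fingertips sit about 36 mm short of the reported TCP. My first grip closed in the air above the bar, and I corrected for this from the pictures and the force readings.
  - In the final check, the top camera's bar search found only an uncertain fragment of the placed bar, with the arm over it. That check therefore rests on the wrist view.

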